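# Fit the new valve handle from the bar clamp

### The job

The orange valve handle is still held in the blue bar clamp. Squeeze the clamp's red release lever towards the upright post so that the ratchet pawl lifts, slide the jaw well back and leave it there, then take the handle out and push it fully home on the valve's square stem with its wings lying along the pipe. Do not shift or knock over the cylinder, the bottles or the beaker.

Things in the scene. Friction and masses are not known exactly. Their poses are not given: they have to be found in the camera images.
- handle: Orange wing handle, 80x28x39 mm, 0.12 kg. Origin: centre of the underside, on the bore axis. Hub 28x28 mm, 39 high, flat sides; grip its y faces. Wings 14 mm wide along +-x, 4 to 28 mm above the underside, ends at +-40. Square bore 16x16 mm, sides parallel to the hub's, open below, 23 deep, closed on top. Starts upright on the clamp's bar with x along the clamp's x.
- clamp: Fixed bar clamp. Origin: underside of the bar, on the worktop; x runs along the bar from the blue moving jaw to the grey fixed jaw. Bar x -140 to 118 mm, 46 wide, top at 18 (the handle stands on it, near x = 55). Fixed jaw x 96 to 116, top at 52. Moving jaw: shut face x = 15, top at 55; its lip reaches 12 mm over the near wing, so the handle cannot be lifted until the jaw is back.
- jaw (a joint): Slide of the moving jaw, m: 0 = shut on the handle (start), 0.045 = fully back, towards the clamp's -x. Friction 2 N, stays where it is left. The pawl blocks it from going back until lifted (2 mm play).
- pawl (a joint): Hinge of the ratchet pawl and its red lever, rad: 0 = tooth in the rack (start), 0.15 = just clear, 0.26 = fully lifted (stop). Pivot 27 mm above the worktop, 13.5 mm to the clamp's -x of release_grip. Pushing the lever's top to clamp +x, to the post, lifts the tooth. A spring returns it; 5 N at the top holds it lifted: keep it squeezed while the jaw slides.
- release_grip (a point): Point on the moving jaw midway between its two upright tabs, 78 mm above the worktop; axes as the clamp's. Dark post (rigid on the jaw) at +x, red lever at -x; each 8 mm thick, 24 wide, rising to 96 mm above the worktop, free around down to 57. Over their outer faces along x: 35 mm at rest, about 21 squeezed. Squeeze both along clamp x and pull to clamp -x.
- valve: Fixed brass valve on an aluminium foot 84 x 60 mm. Origin: underside, on the stem axis; x runs along the pipe (136 mm long, 38 mm across the nuts, axis 32 mm above the worktop).
- stem_seat (a point): Centre of the bonnet's flat top (34 mm across), 60 mm above the worktop, at the foot of the steel square stem; axes as the valve's. Stem 14x14 mm, sides parallel to the valve's x and y, 22 mm high, its last 4 mm tapered to 9 mm; it does not turn. Seated, the handle's underside rests on this face.
- cylinder: Measuring cylinder with blue hexagonal foot, 52 x 60 x 170 mm, origin at its underside. Bystander.
- bottle: Clear reagent bottle with blue cap, 69 mm across, 145 mm high, origin at its underside. Bystander.
- beaker: Glass beaker, 72 mm across, 82 mm high, origin at its underside. Bystander.
- small_bottle: Small bottle with blue cap, 57 mm across, 111 mm high, origin at its underside. Bystander.
Not all that is in view belongs to the job. What is meant by the handle is not green, and is the larger of those in its own colour. Several things have the shape of the valve; the one meant has the colours described above.

How it is judged:
By the outcome, as a careful person would: the job done as asked, in the order asked, and still so for the second after the job is handed in, with the robot touching nothing.
It also fails if it takes over 58 s, if anything falls off the work surface, if the arm or the gripper's body presses on something with over 40 N, if the wrist force passes 120 N, or if a joint passes its speed limit or range.

### The arm

A 6-joint arm with a two-finger parallel gripper is mounted at the origin on a cart in front of the work surface, level with it; the furniture and walls round the work are solid. World frame = base frame: x ahead of the robot, y to its left, z up, the work surface at z = 0. Lengths are in mm, angles in rad, forces in N, time in s.
With the tool pointing down it reaches from about 400 to 925 mm from the base axis. Payload 12.5 kg.
Tool frame: the origin (TCP) lies at the very end of the fingers, on their centre line; the grasp point (between the pads) lies 19 mm behind it; z points along the fingers, y is the direction in which the jaws open and shut (so a half turn about z gives the same grasp; the last joint's range is limited). The gripper opens to 95 mm and grips with 3 to 60 N. Pads are 20 mm wide; open, the fingers measure 119 mm over their backs; the gripper's body (75 mm by 180 mm) begins 59 mm behind the grasp point.
Start: joints at [-1.318, 0.491, 1.559, -0, 1.092, -0.106], TCP at [219.493, -585.209, 214.661] pointing down, gripper open.
Joint ranges: [-3.1, 3.1], [-0.84, 2.19], [0.05, 2.79], [-1.13, 4.28], [0.06, 2.93], [-2.69, 2.69]. Speed limits (rad/s): [2.22, 2.22, 2.79, 3.14, 3.14, 3.14].

### API

Orientations are given as [roll, pitch, yaw] about the fixed x, y, z axes, in that order (R = Rz(yaw) Ry(pitch) Rx(roll)).
In Python, from cell import env gives the robot as it stands.
- The arm moves only by the shell command python3 -m pendant 'ROWS'. ROWS is JSON, a list that holds one entry, the list of rows, each a list of 5 numbers: the opening, from 0 (shut) to 1 (fully open), then the shift along the tool's x, y, z in m, then the turn about the tool's z in rad. A call has exactly 8 rows; each row is the pose to reach, as a shift and turn from the pose commanded when the call began, along the tool's axes at that moment; what a row does not reach only later rows make up. A row lasts 1/10 s, in which the tool goes at most 50 mm and 8.59 degrees, less where a joint would pass 70% of its speed; a pose out of reach is approached as far as the arm can. A call with a gripper value outside its range is refused whole. The fingers move at their own pace and stop on an object; the grip force is fixed at half the most. Time passes only in rows, so rows that repeat a pose let the fingers close, or fill a call up. It gives the time, the measured TCP pose, the force and the opening at its end, in the units of the state.
- env.state(): the state, without advancing time (a new reading comes with each control period).
- env.read_camera(name): name is "scene" or "top"; returns a dict with "image" (420x560x3 uint8, blue, green, red), "range_z" (420x560 float32, mm along the optical axis (not along the pixel's ray), 0 where there is no reading), "fx", "fy", "cx", "cy" (pixels), "rvec" (rotation vector, rad) and "tvec" (3), from world to camera coordinates, as OpenCV has them. Camera axes: x right, y down, z forward; pixel columns grow to the right and rows downward; lengths in mm; the calibration is good to about 2 mm. A picture is of the moment at which its call begins.
- env.job_done(): hands the job in, once; it reports no verdict.
The state is a dict: "t": time; "joints": joint angles; "qvel": joint speeds; "tau": joint torques, N m; "eef_pos": TCP position; "tcp_rot": TCP orientation; "ft_force": force on the tool from outside, world axes, zero at the start; "moment": the same for the moment, N m; "opening": opening from 0.0 (shut) to 1.0 (fully open).
Only numpy, scipy, OpenCV 4.12 (cv2) and the standard library are available. Lean on these libraries where they do the work, as an engineer would, in place of code of your own. Each camera call takes 0.05 s, during which the arm holds its last target. There are 200 camera calls.

## Working session

There is one attempt and no reset: what is moved stays moved. The work goes in short steps, Python scripts to look and compute and a shell command to move; the robot and the scene stay as the last step left them, time stands still between calls to the robot, and variables do not carry over. Pictures are saved under pics/ and viewed, about 8 in all and at most 12, crops included, and the job is handed in when it is done.

```bash
mkdir -p pics; ls
cat > h.py <<'E'
import numpy as np, cv2
from cell import env
def snap(n):
    c=env.read_camera(n); c['R']=cv2.Rodrigues(np.array(c['rvec'],float))[0]; c['t']=np.array(c['tvec'],float).ravel(); return c
def cloud(c):
    z=c['range_z'].astype(float); v,u=np.mgrid[:z.shape[0],:z.shape[1]]
    P=np.stack([(u-c['cx'])/c['fx']*z,(v-c['cy'])/c['fy']*z,z],-1)
    W=(P-c['t'])@c['R']; W[z<=0]=np.nan; return W
E
python3 - <<'E'
from h import *
for n in('scene','top'):
    c=snap(n); cv2.imwrite(f'pics/{n}0.png',c['image']); np.savez(f'{n}0.npz',**c); print(n,c['fx'],c['R'].T@-c['t'],c['R'][2])
print(env.state())
E
```

```text
pics
scene 406.9267492187724 [-19.7137785  720.76050653 580.18797993] [ 0.52765878 -0.70889063 -0.46802809]
top 527.119017130751 [ 370.93758292  -14.90107829 1523.43838227] [ 0.10799625 -0.00337273 -0.99414558]
{'t': 0.1, 'joints': array([-1.31762155e+00,  4.91508506e-01,  1.55939022e+00,  2.74511313e-06,
        1.09166370e+00, -1.05586821e-01]), 'qvel': array([-1.78714226e-03, -5.63864010e-04, -1.75241344e-03, -6.10663386e-04,
        2.28995232e-05, -1.10669792e-03]), 'tau': array([ 2.93574718e-03, -6.13618898e+01, -2.58606023e+01,  6.94063562e-02,
        4.70030901e-02, -7.43712121e-05]), 'eef_pos': array([ 219.42466573, -584.99646368,  214.11385307]), 'tcp_rot': array([-3.14062854e+00, -1.04626301e-04,  3.58760278e-01]), 'ft_force': array([-0.2398774 ,  0.65591539, -0.9894794 ]), 'moment': array([-0.04751592,  0.02713913,  0.01705367]), 'opening': 0.9977301606326283}
```

View pics/scene0.png

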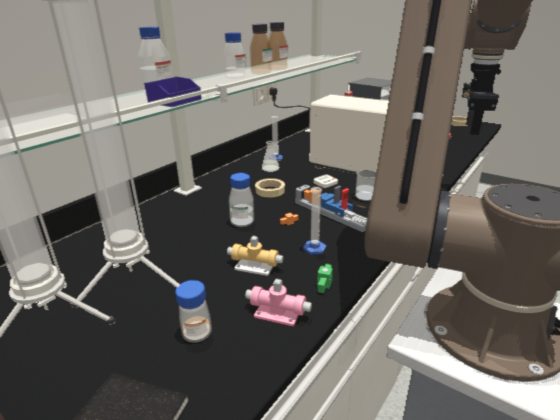

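View pics/top0.png

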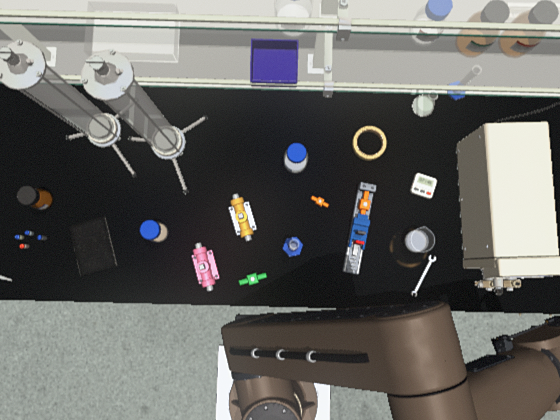

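Scene and top views. For the handle: a small orange piece at top (319,201), an orange one in the clamp (365,203) and a green one (252,280). I choose the clamped one. For the valve: brass with a pale foot at top (242,217) and pink (204,267). I choose brass. I'll check both in one close crop and measure.

Run:
```python
from h import *
c=dict(np.load('top0.npz')); im=c['image']
cv2.imwrite('pics/crop1.png',cv2.resize(im[155:290,220:440],None,fx=3.6,fy=3.6,interpolation=cv2.INTER_CUBIC))
W=cloud(c); hsv=cv2.cvtColor(im,cv2.COLOR_BGR2HSV)
def rep(n,m):
    P=W[m&~np.isnan(W[...,0])]; 
    if len(P)<4: print(n,len(P));return
    r=cv2.minAreaRect(P[:,:2].astype(np.float32)); print(n,len(P),np.round(np.median(P,0)),[np.round(a,1) for a in r],'z',np.round(np.percentile(P[:,2],[2,50,98])))
v,u=np.mgrid[:420,:560]
box=lambda a,b,d,e:(u>=a)&(u<=b)&(v>=d)&(v<=e)
H,S,V=[hsv[...,i].astype(int) for i in range(3)]
rep('handle',box(355,378,188,220)&(H>5)&(H<18)&(S>150))
rep('small',box(305,335,190,215)&(H>5)&(H<18)&(S>150))
rep('clampall',box(338,382,178,278)&(W[...,2]>8))
rep('blue',box(345,380,205,250)&(H>100)&(H<125)&(S>120))
rep('red',box(345,380,225,262)&((H<5)|(H>172))&(S>120))
rep('bar z~18',box(338,382,178,278)&(abs(W[...,2]-18)<5))
rep('brass',box(222,265,190,248)&(H>15)&(H<28)&(S>120))
rep('valve all',box(222,265,188,248)&(W[...,2]>5))
rep('stemtop',box(222,265,188,248)&(W[...,2]>66))
rep('cyl',box(275,308,228,260)&(W[...,2]>5))
rep('bottle',box(278,315,138,175)&(W[...,2]>30))
rep('beaker',box(390,440,222,268)&(W[...,2]>10))
rep('sb',box(135,172,215,246)&(W[...,2]>20))
```

```text
handle 153 [ 560. -244.   52.] [array([ 562.7, -244.1]), array([28.3, 65.9]), np.float64(82.6)] z [32. 52. 63.]
small 109 [ 565. -121.   19.] [array([ 567.9, -121.5]), array([57.3, 24.1]), np.float64(59.6)] z [-3. 19. 32.]
clampall 1659 [ 491. -231.   36.] [array([ 493.9, -238.6]), array([284.6, 127.9]), np.float64(0.3)] z [ 9. 36. 97.]
blue 427 [ 488. -232.   50.] [array([ 480. , -234.9]), array([55. , 95.6]), np.float64(78.6)] z [ 3. 50. 64.]
red 32 [ 446. -222.   96.] [array([ 446.7, -227.2]), array([28.3,  7. ]), np.float64(80.3)] z [ 35.  96. 101.]
bar z~18 496 [ 419. -223.   19.] [array([ 490.3, -237.8]), array([ 57.8, 257.1]), np.float64(79.9)] z [14. 19. 23.]
brass 367 [512. 101.  49.] [array([516.4, 104.2]), array([115.6,  40.9]), np.float64(18.6)] z [ 3. 49. 65.]
valve all 1081 [513.  98.  14.] [array([512.9,  97.9]), array([174.6, 124.8]), np.float64(1.6)] z [ 5. 14. 79.]
stemtop 38 [513. 100.  81.] [array([514.8,  98.5]), array([22.5, 23.1]), np.float64(35.3)] z [66. 81. 88.]
cyl 431 [436. -44.  10.] [array([440.8, -42.8]), array([92. , 95.1]), np.float64(1.4)] z [  5.  10. 173.]
bottle 565 [669. -46. 141.] [array([677.2, -47.1]), array([61. , 64.4]), np.float64(1.5)] z [ 37. 141. 151.]
beaker 636 [ 460. -405.   35.] [array([ 459.1, -407.4]), array([138.1, 121.9]), np.float64(62.6)] z [11. 35. 87.]
sb 477 [464. 332. 110.] [array([465.8, 338.4]), array([53.5, 55.1]), np.float64(15.3)] z [ 24. 110. 117.]
```

View pics/crop1.png

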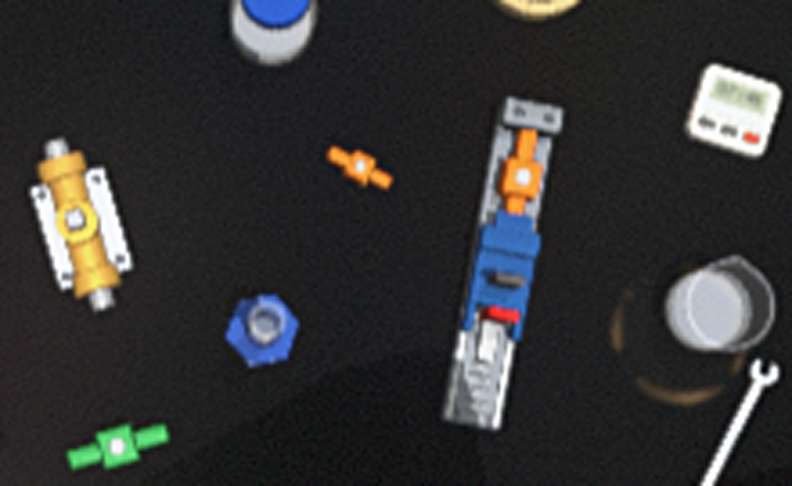

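The crop confirms it: clamped orange handle with hub near crop (522,177), larger than the loose orange at (360,166). The brass valve stem is at (75,217), and the red lever (500,315) sits below the dark post (505,280). Next I refine the poses by colour centroids at known heights and compute the first move.

```bash
cat >> h.py <<'E'
def at(c,u,v,z):
    d=c['R'].T@np.array([(u-c['cx'])/c['fx'],(v-c['cy'])/c['fy'],1.]); o=-c['R'].T@c['t']; return (o+d*(z-o[2])/d[2])
def px(c,P):
    q=c['R']@np.array(P,float)+c['t']; return np.array([c['fx']*q[0]/q[2]+c['cx'],c['fy']*q[1]/q[2]+c['cy']])
def go(x,y,z,yawdeg):
    "shift in tool axes (m) and turn to reach world target"
    s=env.state(); R=cv2.Rodrigues(np.eye(3))[0]; from scipy.spatial.transform import Rotation as Ro
    R=Ro.from_euler('xyz',s['tcp_rot']).as_matrix(); d=R.T@(np.array([x,y,z])-s['eef_pos'])/1000
    yaw=np.arctan2(R[1,0],R[0,0]); t=(yaw-np.radians(yawdeg)+np.pi)%(2*np.pi)-np.pi
    print('go',np.round(d,4),'turn',round(t,3),'yaw',round(np.degrees(yaw),2))
E
python3 - <<'E'
from h import *
c=dict(np.load('top0.npz')); im=c['image']; W=cloud(c); hsv=cv2.cvtColor(im,cv2.COLOR_BGR2HSV)
H,S,V=[hsv[...,i].astype(int) for i in range(3)]; v,u=np.mgrid[:420,:560]
box=lambda a,b,d,e:(u>=a)&(u<=b)&(v>=d)&(v<=e)
def cen(n,m,z):
    q=np.argwhere(m); Q=np.array([at(c,b,a,z)[:2] for a,b in q]); mu=Q.mean(0); w,E=np.linalg.eigh(np.cov((Q-mu).T)); e=E[:,1]
    print(n,len(q),mu.round(1),'ang',round(np.degrees(np.arctan(e[1]/e[0])),1),'ext',np.round(np.sqrt(12*w),1)); return mu
cen('handle orange @~46',box(355,378,188,220)&(H>3)&(H<20)&(S>130),46)
m=box(357,373,196,211)&(W[...,2]>53); cen('hub top',m,57)
cen('white hub',box(361,369,199,208)&(S<90)&(V>150),57)
cen('red',box(345,370,235,250)&((H<6)|(H>170))&(S>120),96)
cen('dark post',box(350,368,228,236)&(S<110)&(V<110),96)
cen('blue',box(345,380,205,250)&(H>100)&(H<125)&(S>120)&(V>60),55)
cen('valve stem',box(236,247,211,222)&(S<90)&(V>130),82)
cen('brass body',box(222,265,190,248)&(H>13)&(H<30)&(S>110),45)
cen('bonnet',box(234,249,208,225)&(H>13)&(H<30)&(S>110)&(W[...,2]>54),60)
cen('foot+all',box(222,262,190,245)&(V>90),25)
go(461,-229,130,81)
E
```

```text
handle orange @~46 167 [ 560.7 -244. ] ang -11.1 ext [27.1 62.3]
hub top 100 [ 556.3 -244.2] ang -14.5 ext [27.7 30.1]
white hub 16 [ 558.5 -245.9] ang -38.9 ext [ 9.8 22.2]
red 32 [ 446.5 -221.8] ang 87.3 ext [ 9.2 27.5]
dark post 34 [ 472.5 -224.2] ang 81.2 ext [12.4 54.2]
blue 426 [ 485.4 -230.5] ang -12.6 ext [50.  85.2]
valve stem 47 [510.8  97.5] ang -52.9 ext [20.3 39.4]
brass body 389 [512.1 100.9] ang 18.4 ext [ 33.  121.8]
bonnet 80 [513.4 100.4] ang 15.9 ext [30.6 35.9]
foot+all 836 [513. 101.] ang 18.6 ext [ 57.2 116.4]
go [ 0.3512 -0.2484  0.0844] turn -1.055 yaw 20.56
```

```bash
python3 -m pendant '[[[1,0.04,-0.028,0,-0.13],[1,0.08,-0.056,0,-0.26],[1,0.12,-0.084,0,-0.39],[1,0.16,-0.112,0,-0.52],[1,0.20,-0.140,0,-0.65],[1,0.24,-0.168,0,-0.78],[1,0.28,-0.196,0,-0.91],[1,0.31,-0.217,0,-1.04]]]'
python3 - <<'E'
from h import *
go(460,-226,120,80)
E
```

```text
t: 0.9
eef_pos: [434.5, -270.8, 214.6]
tcp_rot: [-3.141, -0.0, 1.405]
ft_force: [0.1, -0.6, -0.9]
opening: 0.998
go [0.0484 0.0178 0.0946] turn 0.009 yaw 80.5
```

```bash
python3 -m pendant '[[[1,0.025,0.009,0,0],[1,0.048,0.018,0.03,0],[1,0.048,0.018,0.06,0],[1,0.048,0.018,0.06,0],[1,0.048,0.018,0.06,0],[1,0.048,0.018,0.06,0],[1,0.048,0.018,0.06,0],[1,0.048,0.018,0.06,0]]]'
python3 - <<'E'
from h import *
a=snap('scene');b=snap('top')
cv2.imwrite('pics/s1.png',np.hstack([cv2.resize(a['image'][140:260,270:400],None,fx=3,fy=3,interpolation=2),cv2.resize(b['image'][170:290,310:440],None,fx=3,fy=3,interpolation=2)]))
go(460,-226,63,80)
E
```

```text
t: 1.7
eef_pos: [459.6, -229.5, 155.5]
tcp_rot: [3.14, 0.001, 1.398]
ft_force: [1.1, 0.3, -0.5]
opening: 0.997
go [ 0.0033 -0.0002  0.0922] turn 0.002 yaw 80.12
```

View pics/s1.png

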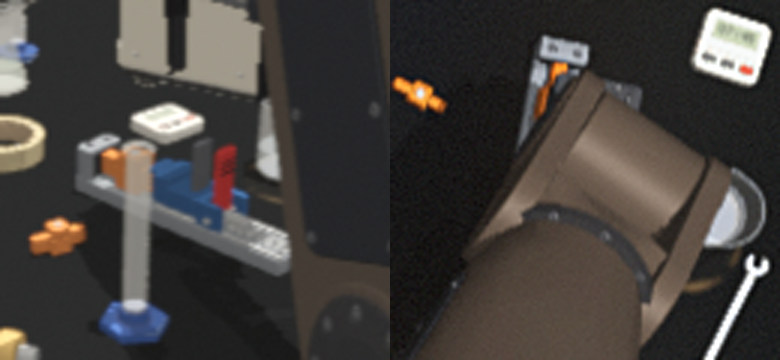

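Left: the tabs stand clear below the gripper (dark post ~(202,165), red lever ~(225,178)), cylinder undisturbed. Right: the arm hides the clamp. Descend and squeeze.

```bash
python3 -m pendant '[[[1,0.003,0,0.03,0],[1,0.003,0,0.06,0],[1,0.003,0,0.08,0],[1,0.003,0,0.092,0],[1,0.003,0,0.092,0],[0.2,0.003,0,0.092,0],[0,0.003,0,0.092,0],[0,0.003,0,0.092,0]]]'
python3 -m pendant '[[[0,0,0,0,0],[0,0,0,0,0],[0,0,0,0,0],[0,0,0,0,0],[0,0,0,0,0],[0,0,0,0,0],[0,0,0,0,0],[0,0,0,0,0]]]'
python3 - <<'E'
from h import *
a=snap('scene')
cv2.imwrite('pics/s2.png',cv2.resize(a['image'][120:260,270:400],None,fx=4,fy=4,interpolation=2))
s=env.state();print(s['opening'],s['opening']*95,s['ft_force'],s['eef_pos'],s['moment'])
E
```

```text
t: 2.6
eef_pos: [460.4, -226.3, 63.5]
tcp_rot: [3.14, 0.001, 1.399]
ft_force: [0.4, 0.2, 0.3]
opening: 0.803
t: 3.4
eef_pos: [460.2, -226.1, 62.6]
tcp_rot: [3.141, 0.0, 1.399]
ft_force: [1.3, -1.3, -1.0]
opening: 0.257
0.25651187792677926 24.36862840304403 [ 1.47892765 -0.64465962 -0.82602401] [ 460.10296404 -226.10202355   62.63078616] [-0.17866478 -0.16964082  0.03576795]
```

View pics/s2.png

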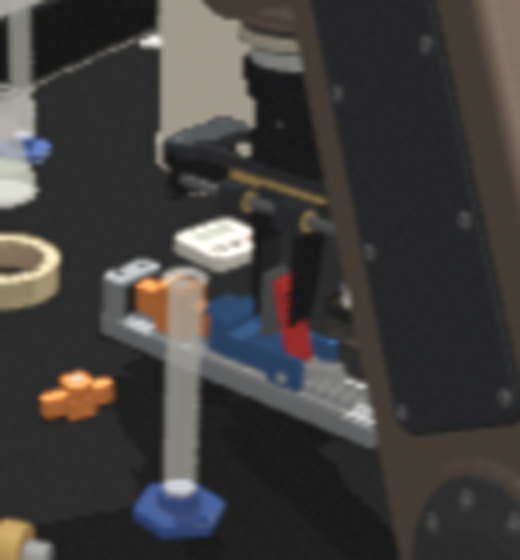

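The lever is tilted towards the post (crop (290,315)) with the fingers on both tabs. Hold, then pull to clamp -x (tool -y).

```bash
python3 -m pendant '[[[0,0,0,0,0],[0,0,0,0,0],[0,0,0,0,0],[0,0,0,0,0],[0,0,-0.002,0,0],[0,0,-0.005,0,0],[0,0,-0.009,0,0],[0,0,-0.013,0,0]]]'
python3 -m pendant '[[[0,0,-0.005,0,0],[0,0,-0.010,0,0],[0,0,-0.015,0,0],[0,0,-0.020,0,0],[0,0,-0.025,0,0],[0,0,-0.029,0,0],[0,0,-0.031,0,0],[0,0,-0.031,0,0]]]'
python3 - <<'E'
from h import *
a=snap('scene')
cv2.imwrite('pics/s3.png',cv2.resize(a['image'][120:260,270:400],None,fx=4,fy=4,interpolation=2))
E
```

```text
t: 4.25
eef_pos: [446.8, -223.8, 62.6]
tcp_rot: [3.142, 0.0, 1.399]
ft_force: [1.8, -3.5, -2.1]
opening: 0.261
t: 5.05
eef_pos: [420.4, -219.5, 62.6]
tcp_rot: [3.133, 0.002, 1.398]
ft_force: [30.2, 2.2, -20.8]
opening: 0.266
```

View pics/s3.png

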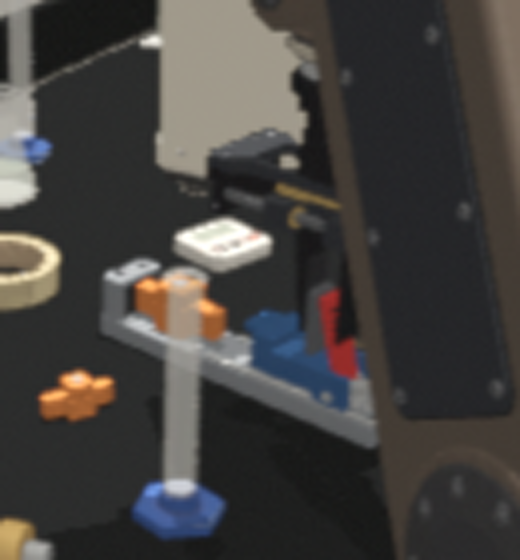

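The jaw is back with its lip well clear of the handle (jaw ~(275,330), handle wing end ~(215,315)), and the 30 N says it is at its stop. Relax, release and lift.

```bash
python3 -m pendant '[[[0,0,0.003,0,0],[0,0,0.003,0,0],[0.5,0,0.003,0,0],[1,0,0.003,0,0],[1,0,0.003,0,0],[1,0,0.003,0,0],[1,0,0.003,0,0],[1,0,0.003,0,0]]]'
python3 -m pendant '[[[1,0,0,-0.01,0],[1,0,0,-0.04,0],[1,0,0,-0.08,0],[1,0,0,-0.11,0.1],[1,0,0,-0.11,0.24],[1,0,0,-0.11,0.38],[1,0,0,-0.11,0.52],[1,0,0,-0.11,0.66]]]'
python3 - <<'E'
from h import *
go(557,-244,140,-10)
E
```

```text
t: 5.9
eef_pos: [419.5, -218.9, 62.6]
tcp_rot: [-3.142, -0.0, 1.399]
ft_force: [0.5, -0.2, -0.3]
opening: 0.706
t: 6.7
eef_pos: [419.5, -218.9, 173.5]
tcp_rot: [3.141, -0.0, 0.733]
ft_force: [0.4, 0.0, -0.3]
opening: 0.999
go [0.0854 0.1106 0.0336] turn 0.908 yaw 42.0
```

```bash
python3 -m pendant '[[[1,0.012,0.016,0,0.13],[1,0.024,0.032,0,0.26],[1,0.036,0.048,0,0.39],[1,0.049,0.064,0,0.52],[1,0.061,0.08,0,0.65],[1,0.073,0.096,0.01,0.78],[1,0.085,0.11,0.02,0.908],[1,0.085,0.11,0.034,0.908]]]'
python3 - <<'E'
from h import *
a=snap('scene'); cv2.imwrite('pics/s4.png',cv2.resize(a['image'][120:260,270:400],None,fx=4,fy=4,interpolation=2))
im=a['image'];hsv=cv2.cvtColor(im,cv2.COLOR_BGR2HSV);W=cloud(a);v,u=np.mgrid[:420,:560]
m=(hsv[...,0]>3)&(hsv[...,0]<18)&(hsv[...,1]>150)&(u>295)&(u<335)&(v>180)&(v<215)
# silhouette fit: hub+wings points from model
from scipy.optimize import minimize
def model(x,y,yaw):
    c,s=np.cos(yaw),np.sin(yaw); M=np.zeros(im.shape[:2],np.uint8)
    M=np.zeros((im.shape[0]*8,im.shape[1]*8),np.uint8)
    for bx,by,z0,z1 in((14,14,18,57),(40,7,22,46)):
        q=[px(a,(x+c*i-s*j,y+s*i+c*j,k)) for i in(-bx,bx) for j in(-by,by) for k in(z0,z1)]
        cv2.fillConvexPoly(M,cv2.convexHull(((np.array(q)+.5)*8).astype(np.int32)),1)
    return cv2.resize(M.astype(np.float32),(im.shape[1],im.shape[0]),interpolation=cv2.INTER_AREA)
q=np.argwhere(m);print(len(q),q.mean(0)[::-1],q.min(0),q.max(0))
M=model(557,-244,-.17);g=np.argwhere(M>.5);print(len(g),g.mean(0)[::-1],g.min(0),g.max(0))
f=lambda p:abs(model(p[0],p[1],p[2]/57.3)-m)[175:220,290:340].sum()
r=minimize(f,[557,-244,-10],method='Nelder-Mead',options=dict(initial_simplex=[[557,-244,-10],[563,-244,-10],[557,-238,-10],[557,-244,-4]]));print(r.x,r.fun,f([557,-244,-10]))
go(557,-244,27,-10)
E
```

```text
t: 7.5
eef_pos: [558.1, -243.4, 138.9]
tcp_rot: [3.141, -0.002, -0.171]
ft_force: [-0.7, -0.2, -0.1]
opening: 1.001
104 [313.61538462 196.48076923] [190 296] [214 326]
284 [314.08098592 195.78169014] [187 303] [204 325]
[ 555.01088821 -245.08134563  -12.58732849] 180.875 190.01562
go [0.0016 0.0014 0.1091] turn 0.008 yaw -9.53
```

View pics/s4.png

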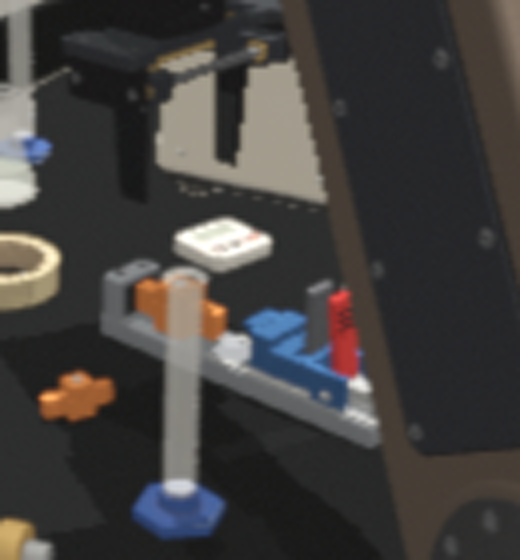

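The jaw has stayed back, the lever has sprung upright (340,330), and the handle is free and still standing at (180,305) behind the cylinder. The model agrees within about 2 mm, so I descend and grip.

```bash
python3 -m pendant '[[[1,-0.001,0.001,0.03,0.008],[1,-0.001,0.001,0.06,0.008],[1,-0.001,0.001,0.085,0.008],[1,-0.001,0.001,0.1,0.008],[1,-0.001,0.001,0.11,0.008],[1,-0.001,0.001,0.112,0.008],[0.5,-0.001,0.001,0.112,0.008],[0,-0.001,0.001,0.112,0.008]]]'
python3 -m pendant '[[[0,0,0,0,0],[0,0,0,0,0],[0,0,0,0,0],[0,0,0,0,0],[0,0,0,0,0],[0,0,0,0,0],[0,0,0,0,0],[0,0,0,0,0]]]'
python3 - <<'E'
from h import *
s=env.state();print(s['opening']*95,s['ft_force'],s['eef_pos'])
E
```

```text
t: 8.35
eef_pos: [555.8, -244.1, 27.6]
tcp_rot: [3.141, -0.001, -0.177]
ft_force: [-0.1, -0.9, 0.0]
opening: 0.883
t: 9.15
eef_pos: [555.4, -243.9, 26.6]
tcp_rot: [3.142, -0.0, -0.177]
ft_force: [1.0, -0.2, 1.0]
opening: 0.293
27.828912086908048 [ 0.97356666 -0.21922401  0.95751144] [ 555.39624891 -243.90436736   26.60832353]
```

Gripped (28 mm). Lift, then travel.

```bash
python3 -m pendant '[[[0,0,0,-0.01,0],[0,0,0,-0.03,0],[0,0,0,-0.06,0],[0,0,0,-0.09,0],[0,0,0,-0.12,0],[0,0,0,-0.13,0],[0,0,0,-0.13,0],[0,0,0,-0.13,0]]]'
python3 - <<'E'
from h import *
go(513,100.5,156,18)
E
```

```text
t: 9.95
eef_pos: [554.9, -243.6, 155.6]
tcp_rot: [-3.141, 0.001, -0.177]
ft_force: [-0.5, 0.6, -1.4]
opening: 0.287
go [-1.019e-01 -3.314e-01 -2.000e-04] turn -0.491 yaw -10.15
```

```bash
python3 -m pendant '[[[0,-0.009,-0.028,0,-0.06],[0,-0.022,-0.07,0,-0.12],[0,-0.035,-0.115,0,-0.18],[0,-0.049,-0.16,0,-0.24],[0,-0.063,-0.205,0,-0.31],[0,-0.077,-0.25,0,-0.38],[0,-0.09,-0.293,0,-0.44],[0,-0.102,-0.331,0,-0.491]]]'
python3 -m pendant '[[[0,0,0,0,0],[0,0,0,0,0],[0,0,0,0,0],[0,0,0,0,0],[0,0,0,0.01,0],[0,0,0,0.02,0],[0,0,0,0.03,0],[0,0,0,0.03,0]]]'
python3 - <<'E'
from h import *
a=snap('scene');np.savez('s5.npz',**a); cv2.imwrite('pics/s5.png',cv2.resize(a['image'][180:290,200:330],None,fx=5,fy=5,interpolation=2))
go(513,100.5,125,18)
E
```

```text
t: 10.75
eef_pos: [512.1, 101.9, 155.0]
tcp_rot: [-3.141, 0.003, 0.317]
ft_force: [-0.2, 0.8, -2.2]
opening: 0.292
t: 11.55
eef_pos: [512.6, 99.6, 124.9]
tcp_rot: [-3.141, 0.003, 0.313]
ft_force: [0.3, -0.2, -1.4]
opening: 0.292
go [ 0.0003 -0.0007  0.0006] turn -0.001 yaw 17.96
```

View pics/s5.png

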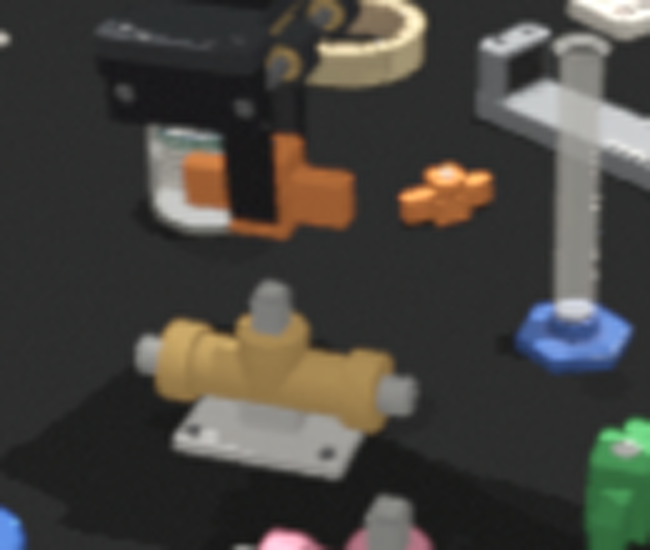

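Wings line up with the pipe by eye. Handle underside is at crop (265,235), the stem top at (270,290), and bystanders are untouched. I fit the handle and stem in this same image to get their relative offset.

```bash
cat > fit.py <<'E'
from h import *
from scipy.optimize import minimize
def box(a,x,y,yaw,parts,K=8):
    c,s=np.cos(yaw),np.sin(yaw); H,Wd=a['image'].shape[:2]; M=np.zeros((H*K,Wd*K),np.uint8)
    for b0,b1,z0,z1 in parts:
        q=[px(a,(x+c*i*b[0]-s*j*b[1],y+s*i*b[0]+c*j*b[1],k)) for b,k in((b0,z0),(b1,z1)) for i in(-1,1) for j in(-1,1)]
        cv2.fillConvexPoly(M,cv2.convexHull(((np.array(q)+.5)*K).astype(np.int32)),1)
    return cv2.resize(M.astype(np.float32),(Wd,H),interpolation=cv2.INTER_AREA)
def fit(a,m,win,ign,parts,p0):
    w=np.zeros(m.shape); w[win[2]:win[3],win[0]:win[1]]=1; w[ign]=0
    f=lambda p:(w*(box(a,p[0],p[1],p[2]/57.3,parts)-m)**2).sum()
    p0=np.array(p0,float); r=minimize(f,p0,method='Nelder-Mead',options=dict(initial_simplex=np.vstack([p0]+[p0+4*e for e in np.eye(3)]),xatol=.1))
    print(r.x.round(2),'cost',round(r.fun,2),'from',round(f(p0),2)); return r.x
def ramp(a,hlo,hhi):pass
E
python3 - <<'E'
from fit import *
a=dict(np.load('s5.npz'));im=a['image'];hsv=cv2.cvtColor(im,cv2.COLOR_BGR2HSV).astype(int);H,S,V=[hsv[...,i] for i in range(3)]
o=((H>2)&(H<16)&(S>120)&(V>60)).astype(float); v,u=np.mgrid[:420,:560]
z=124.9-8.6
parts=[((14,14),(14,14),z,z+39),((40,7),(40,7),z+4,z+28)]
ign=((u>=244)&(u<=255)&(v<226))|((v<212)&(u<262))
h=fit(a,o,(228,280,195,235),ign,parts,(513,100,18))
# stem: grey vs brass vs black: foreground brightness above bonnet
g=((V>75)).astype(float); ign2=(v>241)
st=[((7,7),(7,7),60,78),((7,7),(4.5,4.5),78,82)]
s=fit(a,g,(240,268,229,243),ign2,st,(513,100,18))
print('rel',h-s)
vis=im.copy()
for M,col in((box(a,h[0],h[1],h[2]/57.3,parts),(255,0,0)),(box(a,s[0],s[1],s[2]/57.3,st),(0,255,0))):
    pass
big=cv2.resize(im[180:290,200:330],None,fx=6,fy=6,interpolation=2)
for P,prt,col in((h,parts,(255,255,0)),(s,st,(0,255,0))):
    M=box(a,P[0],P[1],P[2]/57.3,prt); B=cv2.resize(M[180:290,200:330],None,fx=6,fy=6,interpolation=1)
    cs,_=cv2.findContours((B>.5).astype(np.uint8),0,1); cv2.drawContours(big,cs,-1,col,1)
cv2.imwrite('pics/s6.png',big[:480,120:600])
# depth cross-check, horiz midpoints of stem
for r in(233,235,237,239,241): print(r,V[r,244:264].tolist())
E
```

```text
[511.04  98.3   12.14] cost 15.43 from 39.59
[510.69 102.24  14.04] cost 1.36 from 5.2
rel [ 0.34413453 -3.93145035 -1.89465925]
233 [45, 45, 45, 45, 44, 45, 43, 45, 45, 44, 45, 44, 45, 45, 45, 45, 45, 45, 45, 45]
235 [46, 46, 45, 45, 45, 45, 46, 47, 53, 61, 60, 54, 48, 47, 45, 45, 45, 46, 45, 46]
237 [45, 46, 45, 44, 46, 45, 53, 87, 120, 133, 135, 131, 116, 85, 56, 47, 44, 46, 45, 45]
239 [45, 45, 44, 45, 45, 53, 87, 112, 122, 124, 125, 122, 114, 95, 66, 47, 44, 44, 45, 45]
241 [45, 46, 45, 46, 46, 57, 103, 122, 124, 123, 123, 121, 116, 106, 80, 53, 46, 46, 45, 45]
```

View pics/s6.png

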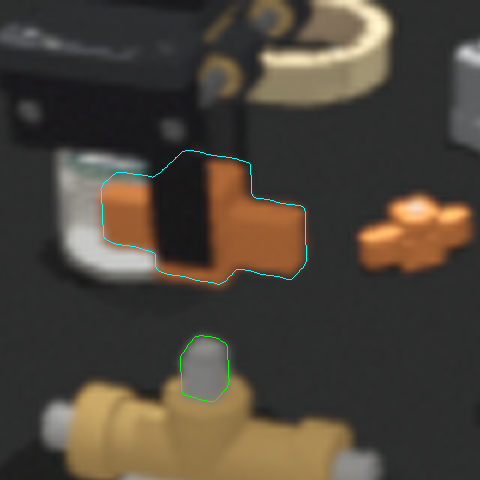

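```bash
cat > rel.py <<'E'
from fit import *
def soft(ch,bg,fg): return np.clip((ch-bg)/(fg-bg),0,1)
def fitxy(a,m,win,ign,parts,p0,yaw):
    w=np.zeros(m.shape); w[win[2]:win[3],win[0]:win[1]]=1; w[ign]=0
    f=lambda p:(w*(cv2.GaussianBlur(box(a,p[0],p[1],yaw/57.3,parts),(0,0),.6)-m)**2).sum()
    p0=np.array(p0,float); r=minimize(f,p0,method='Nelder-Mead',options=dict(initial_simplex=[p0,p0+[4,0],p0+[0,4]],xatol=.05)); return r.x,r.fun
E
python3 - <<'E'
from rel import *
a=dict(np.load('s5.npz'));im=a['image'].astype(float); v,u=np.mgrid[:420,:560]
rb=im[...,2]-im[...,0]   # red minus blue
print('orange levels',rb[215:224,262:268].astype(int)[::3].tolist(), rb[205,225:275].astype(int).tolist())
print(rb[218,228:275].astype(int).tolist())
o=np.clip(rb/120,0,1)
V=im.max(2); g=soft(V,45,122)
tx=np.array([np.cos(np.radians(18)),np.sin(np.radians(18))]); ty=np.array([tx[1],-tx[0]])
for yaw in(16,18,20):
  st=[((7,7),(7,7),60,78),((7,7),(4.5,4.5),78,82)]
  s,fs=fitxy(a,g,(240,268,229,242),v>241,st,(512,101),yaw)
  for dz in(7.5,8.6,9.7):
    z=124.9-dz; parts=[((14,14),(14,14),z,z+39),((40,7),(40,7),z+4,z+28)]
    ign=((u>=243)&(u<=256)&(v<224))|((v<213)&(u<262))|((u<246)&(v>218))
    h,fh=fitxy(a,o,(228,280,195,235),ign,parts,(513,100),yaw)
    print(yaw,dz,'h',h.round(1),round(fh,1),'s',s.round(1),round(fs,2),'need tool x,y',((s-h)@tx).round(1),((s-h)@ty).round(1))
E
```

```text
orange levels [[119, 118, 119, 118, 117, 115], [107, 108, 108, 108, 108, 108], [107, 107, 106, 107, 107, 107]] [0, 0, 0, 0, 3, 5, 2, -2, -3, 1, 3, 2, 2, 1, 1, -1, -1, 0, -2, -2, -1, -2, -1, -1, -2, -2, -1, 0, -1, 1, 3, 2, 2, 2, 1, -1, 0, 0, 0, 0, -1, -1, 0, 0, -1, 0, 1, 0, 0, 0]
[0, 2, 6, 8, 6, 4, 4, 4, 23, 67, 101, 106, 106, 106, 106, 105, 94, 59, 12, 1, 0, 1, 1, 1, 0, 0, 17, 70, 100, 104, 106, 108, 108, 108, 107, 108, 108, 108, 108, 108, 106, 100, 65, 13, -1, -1, 0]
16 7.5 h [510.1 101.4] 13.3 s [510.3 102.9] 0.27 need tool x,y 0.6 -1.4
16 8.6 h [511.3  99.7] 12.9 s [510.3 102.9] 0.27 need tool x,y 0.0 -3.4
16 9.7 h [512.2  98.1] 12.9 s [510.3 102.9] 0.27 need tool x,y -0.3 -5.2
18 7.5 h [509.9 101.5] 13.8 s [510.2 102.8] 0.28 need tool x,y 0.7 -1.2
18 8.6 h [511.4 100.3] 13.5 s [510.2 102.8] 0.28 need tool x,y -0.4 -2.8
18 9.7 h [512.4  98.6] 13.0 s [510.2 102.8] 0.28 need tool x,y -0.8 -4.7
20 7.5 h [510.1 101.9] 14.9 s [510.3 102.9] 0.27 need tool x,y 0.5 -0.9
20 8.6 h [511.2 100.8] 14.4 s [510.3 102.9] 0.27 need tool x,y -0.1 -2.3
20 9.7 h [512.3  99.1] 14.0 s [510.3 102.9] 0.27 need tool x,y -0.7 -4.2
```

The tool x offset is ~0. The tool y offset is about -1 to -3 mm, along the camera's weak direction. Step -1.5 mm, lower into the taper, and let the force tell.

```bash
python3 -m pendant '[[[0,0,-0.0015,0.01,0],[0,0,-0.0015,0.02,0],[0,0,-0.0015,0.026,0],[0,0,-0.0015,0.03,0],[0,0,-0.0015,0.033,0],[0,0,-0.0015,0.036,0],[0,0,-0.0015,0.038,0],[0,0,-0.0015,0.039,0]]]'
python3 - <<'E'
from h import *
a=snap('scene');np.savez('s7.npz',**a);s=env.state();print(s['ft_force'],s['moment'],s['eef_pos'])
cv2.imwrite('pics/s7.png',cv2.resize(a['image'][190:260,215:295],None,fx=7,fy=7,interpolation=2))
E
```

```text
t: 12.4
eef_pos: [512.9, 101.3, 87.5]
tcp_rot: [3.141, -0.0, 0.314]
ft_force: [-0.4, -0.4, -1.0]
opening: 0.295
[ 0.21570864 -1.12490046 -1.43403094] [-0.0027922   0.01540718 -0.04452874] [512.86198854 101.33094998  87.48948353]
```

View pics/s7.png

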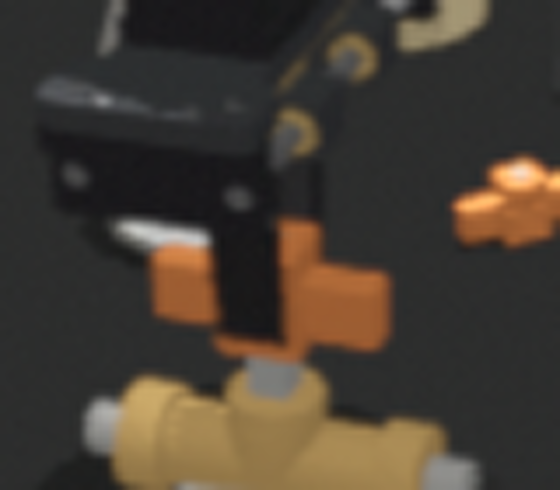

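Run:
```python
from rel import *
a=dict(np.load('s7.npz'));y=np.radians(18);c,s=np.cos(y),np.sin(y)
cr=lambda P:((px(a,P)+.5-[215,190])*7).round(0)
for i,j in((-14,-14),(-14,14),(14,14),(14,-14)): print('hub bottom corner',i,j,cr((512.9+c*i-s*j,101.3+s*i+c*j,78.9)))
for p in((510.2,102.8),(513,100.5)): print('stem',p,cr((*p,70)),[cr((p[0]+c*i-s*j,p[1]+s*i+c*j,70))[0] for i in(-7,7) for j in(-7,7)])
im=a['image'].astype(int); rb=im[...,2]-im[...,0]
for r in(237,239,241): print(r,rb[r,240:264].tolist())
for r in(238,240,242,243,244): print(r,im[r,244:264].max(1).tolist(), )
print('col rb',{u:rb[230:246,u].tolist() for u in(248,252,255,257,262,266)})
```

```text
hub bottom corner -14 -14 [323. 319.]
hub bottom corner -14 14 [294. 362.]
hub bottom corner 14 14 [215. 349.]
hub bottom corner 14 -14 [246. 307.]
stem (510.2, 102.8) [274. 361.] [np.float64(301.0), np.float64(286.0), np.float64(262.0), np.float64(247.0)]
stem (513, 100.5) [272. 355.] [np.float64(299.0), np.float64(284.0), np.float64(260.0), np.float64(245.0)]
237 [-1, 0, -1, 2, 6, 26, 33, 25, 16, 9, 5, 2, 1, 2, 9, 50, 91, 102, 104, 104, 106, 106, 107, 107]
239 [0, -1, -1, 0, 3, 30, 79, 98, 102, 101, 101, 94, 86, 85, 72, 70, 95, 102, 86, 51, 27, 34, 40, 45]
241 [0, -1, 0, -1, 0, 0, 3, 12, 17, 17, 15, 23, 32, 44, 61, 70, 78, 67, 39, 10, 1, -1, 0, 0]
238 [50, 85, 115, 115, 98, 88, 81, 69, 62, 61, 52, 75, 131, 148, 145, 135, 138, 146, 148, 150]
240 [45, 51, 79, 113, 127, 130, 144, 151, 151, 151, 151, 151, 154, 146, 113, 67, 48, 46, 47, 49]
242 [45, 45, 46, 47, 58, 81, 110, 123, 125, 125, 126, 125, 122, 122, 111, 87, 63, 47, 46, 45]
243 [46, 45, 47, 61, 103, 141, 139, 126, 125, 124, 124, 122, 118, 126, 146, 144, 107, 61, 46, 45]
244 [44, 43, 51, 95, 142, 158, 144, 127, 124, 124, 124, 121, 119, 130, 152, 159, 137, 92, 52, 45]
col rb {248: [0, 0, 0, 0, 1, 1, -1, 16, 63, 102, 81, 17, 11, 46, 70, 78], 252: [-1, 0, 0, 0, 0, 0, -1, 1, 33, 86, 90, 32, 5, 2, 3, 7], 255: [70, 67, 54, 53, 52, 53, 53, 50, 44, 70, 100, 70, 10, 2, 3, 4], 257: [104, 105, 106, 103, 102, 102, 103, 102, 101, 102, 97, 67, 21, 20, 26, 52], 262: [119, 113, 109, 108, 108, 107, 106, 107, 101, 40, 3, 0, 0, 1, 6, 16], 266: [119, 118, 110, 108, 108, 108, 106, 107, 105, 91, 22, -1, 0, 0, -1, -1]}
```

No contact yet at ~3 mm into the taper, so the alignment is within ~1.6 mm. I nudge 0.5 mm in -x, lower 4 mm and feel.

```bash
python3 -m pendant '[[[0,-0.0005,0,0.0005,0],[0,-0.0005,0,0.001,0],[0,-0.0005,0,0.0015,0],[0,-0.0005,0,0.002,0],[0,-0.0005,0,0.0025,0],[0,-0.0005,0,0.003,0],[0,-0.0005,0,0.0035,0],[0,-0.0005,0,0.004,0]]]'
python3 - <<'E'
from h import *
s=env.state();print(s['ft_force'],s['moment'],s['eef_pos'])
E
```

```text
t: 13.25
eef_pos: [512.1, 101.5, 83.5]
tcp_rot: [-3.141, 0.0, 0.314]
ft_force: [-1.9, 5.5, 1.6]
opening: 0.293
[-1.93785923  5.49036573  1.63127633] [ 1.12852711  0.29725548 -0.02295804] [512.14467347 101.52314109  83.50907605]
```

The stem pushes towards tool -y (5.8 N) and not at all along x. Shift -0.8 mm that way and lower further.

```bash
python3 -m pendant '[[[0,0,-0.0004,0,0],[0,0,-0.0008,0,0],[0,0,-0.0008,0,0],[0,0,-0.0008,0.001,0],[0,0,-0.0008,0.002,0],[0,0,-0.0008,0.003,0],[0,0,-0.0008,0.004,0],[0,0,-0.0008,0.004,0]]]'
python3 - <<'E'
from h import *
s=env.state();print(s['ft_force'],s['moment'],s['eef_pos'])
E
```

```text
t: 14.05
eef_pos: [512.1, 101.9, 79.4]
tcp_rot: [3.142, 0.0, 0.314]
ft_force: [-0.6, 0.3, -1.5]
opening: 0.295
[-0.58447165  0.3397117  -1.45390025] [-0.00265065 -0.00064839 -0.01822119] [512.07906202 101.88707318  79.4495345 ]
```

Free sliding on the stem. Remaining ~11 mm, to TCP z ≈ 68.6.

```bash
python3 -m pendant '[[[0,0,0,0.002,0],[0,0,0,0.004,0],[0,0,0,0.006,0],[0,0,0,0.008,0],[0,0,0,0.0095,0],[0,0,0,0.0105,0],[0,0,0,0.0115,0],[0,0,0,0.0125,0]]]'
python3 - <<'E'
from h import *
s=env.state();print(s['ft_force'],s['moment'],s['eef_pos'])
E
```

```text
t: 14.85
eef_pos: [512.2, 101.9, 68.5]
tcp_rot: [3.141, -0.001, 0.314]
ft_force: [-7.9, -1.2, 34.3]
opening: 0.296
[-7.90175207 -1.18418542 34.34460736] [-0.21879598  1.73709078 -0.04244946] [512.18902072 101.94258518  68.46389296]
```

Contact at 68.5 mm, exactly the seated height, with 34 N. Relax, open and retreat.

```bash
python3 -m pendant '[[[0,0,0,-0.001,0],[0,0,0,-0.001,0],[0.5,0,0,-0.001,0],[1,0,0,-0.001,0],[1,0,0,-0.001,0],[1,0,0,-0.001,0],[1,0,0,-0.001,0],[1,0,0,-0.001,0]]]'
python3 -m pendant '[[[1,0,0,-0.01,0],[1,0,0,-0.03,0],[1,0,0,-0.06,0],[1,0,0,-0.1,0],[1,0,0,-0.14,0],[1,0,0,-0.16,0],[1,0,0,-0.16,0],[1,0,0,-0.16,0]]]'
python3 - <<'E'
from h import *
a=snap('scene');b=snap('top')
cv2.imwrite('pics/s8.png',cv2.resize(a['image'][140:320,180:410],None,fx=3.4,fy=3.3,interpolation=2))
im=a['image'];hsv=cv2.cvtColor(im,cv2.COLOR_BGR2HSV);W=cloud(a);v,u=np.mgrid[:420,:560]
m=(hsv[...,0]>2)&(hsv[...,0]<16)&(hsv[...,1]>160)&(u>225)&(u<282)&(v>200)&(v<260);P=W[m];P=P[~np.isnan(P[:,0])]
print(len(P),'z max',np.percentile(P[:,2],[2,90,98]).round(1),'expect 99'); top=P[P[:,2]>94]; print(top.mean(0).round(1))
print(env.state()['ft_force'])
E
```

```text
t: 15.65
eef_pos: [512.1, 101.9, 68.0]
tcp_rot: [3.142, 0.0, 0.314]
ft_force: [-0.3, -0.2, 0.6]
opening: 0.743
t: 16.45
eef_pos: [511.8, 101.9, 228.3]
tcp_rot: [3.141, -0.001, 0.314]
ft_force: [-0.9, 0.3, -0.0]
opening: 0.999
442 z max [14.6 96.6 98.9] expect 99
[507.3 107.   97.2]
[-0.43449707  0.6090368   0.55753559]
```

View pics/s8.png

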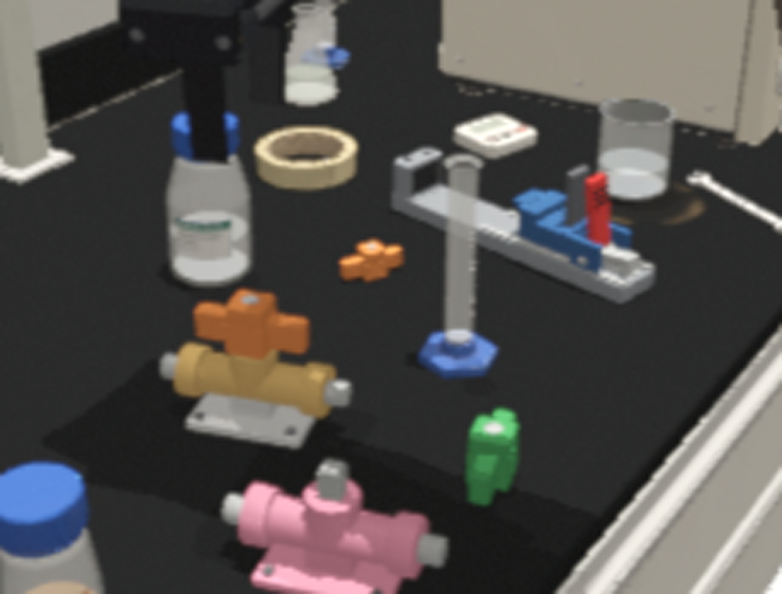

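The handle is seated on the brass valve (250,325) with its wings along the pipe. The jaw is still back (560,220), and the bystanders are standing where they were. Handing in.

```bash
python3 -c "
from cell import env
print(env.job_done())"
```

```text
the job is handed in; nothing more can be done
None
```

The job is done and handed in at about 16.5 s of the 58 s allowed; the hand-in gives no verdict.

- **Clamp:** I squeezed the red lever to the post, slid the jaw back to its stop and left it there.
- **Handle:** I took the orange handle out and fitted it on the brass valve's stem. It needed one 0.8 mm correction from the force reading on the way down.
- **Seating:** It bottomed at TCP z = 68.5 mm, against 68.6 mm expected, with 34 N of push. The depth image puts the handle's top at about 99 mm, which is the seated height.
- **Final picture:** The wings lie along the pipe, the jaw is still back, and the gripper is clear with about 0 N on it. The cylinder, bottles and beaker look undisturbed by eye; I did not re-measure them.
- **Disagreement:** The scene and top cameras differed by about 3 mm on where the stem was. The force readings settled it.

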